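# Put varnished trivets to dry in the dust bay

### The job

Put every freshly varnished trivet that is on the bench to dry, standing flat and fully inside the low drying bay; the varnish is tacky, so carry them on the lifter and never touch them with the fingers or the arm. When all are in, lay the lifter back on its black mat the way it lay, and shut the bay's dust flap completely. Leave the tin, the tape and the brush alone.

Things in the scene. Friction and masses are not known exactly. Their poses are not given: they have to be found in the camera images.
- trivet1: freshly varnished wooden trivet, 0.1 kg: plate 100 x 100 x 8 mm on four corner feet 14 x 14 mm, 12 mm high (72 mm clear between feet; a blade passes under the plate from any of the four sides). Origin: centre of the underside at foot level (plate underside 12 mm, top 20 mm up); x, y along the edges, z up. On the bench at the right (-y) at the start; may be absent
- trivet2: freshly varnished wooden trivet, 0.1 kg: plate 100 x 100 x 8 mm on four corner feet 14 x 14 mm, 12 mm high (72 mm clear between feet; a blade passes under the plate from any of the four sides). Origin: centre of the underside at foot level (plate underside 12 mm, top 20 mm up); x, y along the edges, z up. On the bench at the right (-y) at the start; may be absent
- trivet3: freshly varnished wooden trivet, 0.1 kg: plate 100 x 100 x 8 mm on four corner feet 14 x 14 mm, 12 mm high (72 mm clear between feet; a blade passes under the plate from any of the four sides). Origin: centre of the underside at foot level (plate underside 12 mm, top 20 mm up); x, y along the edges, z up. On the bench at the right (-y) at the start; may be absent
- lifter: spatula-like lifter, 0.25 kg, stands level by itself on blade and heel. Origin: on its underside below the middle of the handle; x points to the blade, z up. Handle: dark bar along x, -65 to 65 mm, 24 mm wide (y), z = 30 to 60 mm; pinch it across y at the origin, from above. Heel at x = -52 mm, 44 mm wide, z = 0 to 30 mm. On the mat at the start
- lifter_blade (a point): point under the lifter's blade, 165 mm from the lifter's origin along x: the middle of a carried trivet belongs above it. Steel blade: x = 108 to 215 mm in the lifter's frame, 52 mm wide, z = 0 to 3 mm; a 22 mm wide neck slopes up from the blade's rear (x = 108) to the handle (x = 60)
- mat: thin black mat, 340 x 110 mm, flat on the bench, no height to speak of. Origin: where the lifter's origin belongs (60 mm from the mat's middle, at bench level); x points the way the lifter's blade should point
- bay: low wooden drying bay, fixed, open in front (-x, towards the robot). Origin: centre of the bay at bench level; x points into the bay, y to its left, z up. Inside: x = -80 (front) to 74 mm, y = -200 to 200 mm, floor at z = 15, ceiling at z = 82 mm: room for three trivets side by side at 125 mm spacing. 10 mm side walls; back and top are clear, the top's upper face at z = 90 mm
- bay_front (a point): middle of the front edge of the bay's opening, on its floor (x = -80, y = 0, z = 15 mm in the bay's frame). The 15 mm thick floor board runs on towards the robot as an open apron, to x = -130 mm
- flap (a joint): bay's grey dust flap, 410 x 72 x 4 mm, 0.12 kg, hinged freely along y at x = -83, z = 88 mm in the bay's frame. 0 = hanging, shut; 1.57 = level towards the robot; 3.14 = upright; 3.67 = leaning back 30 degrees on its stop, as at the start. Pushed from behind, towards the robot, past upright, it falls shut by its weight unless something is in the way
- tin: closed tin, 72 mm across, 85 mm tall, far side of the bench; bystander. Origin: centre of underside
- tape: roll of tape, 90 mm across, 24 mm tall; bystander. Origin: centre of underside
- brush: paint brush lying flat; bystander. Origin on its underside
Not all that is in view belongs to the job. Leave any turquoise look-alike of the trivet1 alone.

How it is judged:
By the outcome, as a careful person would: the job done as asked, in the order asked, and still so for the second after the job is handed in, with the robot touching nothing.
Of trivet1, trivet2, trivet3 only 2 to 3 are there at a start; the rules pass over those that are not, and their reading is None.
At some moment in a run one of trivet1, trivet2, trivet3, lifter may be knocked a few centimetres aside while the robot is not near it.
It also fails if it takes over 210 s, if anything falls off the work surface, if the arm or the gripper's body presses on something with over 40 N, if the wrist force passes 120 N, or if a joint passes its speed limit or range.

### The arm

A 6-joint arm with a two-finger parallel gripper is mounted at the origin on the work surface. World frame = base frame: x ahead of the robot, y to its left, z up, the work surface at z = 0. Lengths are in m, angles in rad, forces in N, time in s.
With the tool pointing down it reaches from about 0.25 to 0.775 m from the base axis. Payload 4 kg.
Tool frame: the origin (TCP) lies midway between the tips of the shut fingers; the grasp point (between the pads) lies 19 mm behind it; z points along the fingers, y is the line along which they close (so a half turn about z gives the same grasp; the last joint's range is limited). The gripper opens to 85 mm and grips with 20 to 120 N. Pads are 22 mm wide; open, the fingers measure 114 mm over their backs; the gripper's body (76 mm by 85 mm) begins 54 mm behind the grasp point. The pads swing forward as they close: fully open they stand 13 mm farther back than shut.
Start: joints at [-1.227, 0.087, 1.371, -0, 1.684, -0.103], TCP at [0.238, -0.496, 0.231] pointing down, gripper open.
Joint ranges: [-3.1, 3.1], [-0.76, 2.03], [0.27, 2.55], [-1.08, 4.22], [0.17, 2.65], [-2.57, 2.57]. Speed limits (rad/s): [2.79, 2.79, 3.14, 3.14, 3.14, 3.14].

### API

Orientations are given as [roll, pitch, yaw] about the fixed x, y, z axes, in that order (R = Rz(yaw) Ry(pitch) Rx(roll)).
In Python, from station import manip gives the robot as it stands.
- The arm moves only by the tool carry_out, never from a script. Its argument "commands" is a list of rows, each a list of 5 numbers: the closure, from 0 (fully open) to 1 (shut), then the shift along the tool's x, y, z in units of 250 mm (1.0 is 250 mm), then the turn about the tool's z in units of pi rad (1.0 is pi rad). In form: [[gripper, tx, ty, tz, turn], ...]. A call has 1 to 10 rows; each row shifts and turns the commanded pose from where the row before left it, along the tool's axes as they then stand; what a row does not reach is not made up. A row lasts 1/8 s, in which the tool goes at most 62.5 mm and 10.7 degrees, less where a joint would pass 70% of its speed; a pose out of reach is approached as far as the arm can. A call with a number of a shift or a turn outside -1 to 1 is refused whole. A call with a gripper value outside its range is refused whole. The fingers move at their own pace and stop on an object; "force" is the grip in N (left out, the last holds). Time passes only in rows, so rows that do not move let the fingers close. It gives the time, the measured TCP pose, the force, the opening and the grip force at its end, in the units of the state.
- manip.sense(): the state, without advancing time (a new reading comes with each control period).
- manip.snapshot(name): name is "scene" or "top" or "wrist"; returns a dict with "image" (384x512x3 uint8, red, green, blue), "intrinsics" (3x3 intrinsics, pixels), "xyz" and "orientation" of the camera in the world. Camera axes: x right, y down, z forward; pixel columns grow to the right and rows downward; lengths in m; the calibration is good to about 2 mm. A picture is of the moment at which its call begins. There is no depth.
- manip.finish_job(): hands the job in; it is judged then, once.
Trained networks look in a picture, given as the dict that the camera call returned (one of the last four; its "shot" number tells which), for a name from the list of things; names that differ only in an ending like _2 or _b are one class to them, and where a whole thing is asked for, a point or a joint stands for the part that bears it (a point fixed in the world has none). Each returns a list of dicts, best first, with "conf" (0 to 1); they miss things now and then, are a little off and sometimes report something else, mostly with a low value. They report only what shows in the picture. A call takes as long as a camera call. They do not tell look-alikes from the thing itself.
- manip.search_frame(picture, thing): "rect" ([left, top, right, bottom] in pixels, round what is visible of it).
The state is a dict: "clock": time; "joint_pos": joint angles; "qvel": joint speeds; "joint_torque": joint torques, N m; "ee_pos": TCP position; "tcp_rot": TCP orientation; "force": force on the tool from outside, world axes, zero at the start; "ft_torque": the same for the moment, N m; "width": finger opening in m; "grasp_force": force on a finger pad.
Only numpy, scipy, OpenCV 4.12 (cv2) and the standard library are available. Lean on these libraries where they do the work, as an engineer would, in place of code of your own. Each camera call takes 0.05 s, during which the arm holds its last target. There are 200 camera calls.

## Working session

There is one attempt and no reset: what is moved stays moved. The work goes in short steps, Python scripts to look and compute and a tool call to move; the robot and the scene stay as the last step left them, time stands still between calls to the robot, and variables do not carry over. Pictures are saved under pics/ and viewed, at most 16 in all, crops included, and the job is handed in when it is done.

Besides the shell and the picture viewer there is one more tool, called by a JSON object that holds its "op" and its "data", one argument or row to a line. carry_out: Moves the arm, as the interface text tells. Its arguments: {"type":"object","properties":{"commands":{"type":"array","items":{"type":"array","items":{"type":"number"}}},"force":{"type":"number"}},"required":["commands"]}

```bash
ls; mkdir -p pics; cat > h.py <<'E'
import numpy as np, cv2
from scipy.spatial.transform import Rotation as R
from station import manip
def snap(n,f=None):
    p=manip.snapshot(n)
    if f: cv2.imwrite('pics/'+f+'.png',p['image'][:,:,::-1])
    return p
def cam(p):
    o=np.array(p['orientation'],float)
    r=o if o.shape==(3,3) else R.from_euler('xyz',o).as_matrix()
    return np.array(p['intrinsics']),r,np.array(p['xyz'])
def ray(p,uv,z):
    K,r,c=cam(p); d=r@np.linalg.inv(K)@np.array([uv[0],uv[1],1.]); return c+d*(z-c[2])/d[2]
def proj(p,X):
    K,r,c=cam(p); q=K@(r.T@(np.array(X)-c)); return q[:2]/q[2]
E
python3 - <<'E'
from h import *
s=manip.sense(); print(s)
for n in('scene','top'):
    p=snap(n,n+'0'); print(n,p['xyz'],p['orientation'],p['intrinsics'])
    for t in ['trivet1','lifter','mat','bay','flap','tin','tape','brush']:
        print(t,[(np.round(d['rect']).tolist(),round(d['conf'],2)) for d in manip.search_frame(p,t)])
E
```

```text
pics
{'clock': 0.0, 'joint_pos': array([-1.22710167e+00,  8.79720488e-02,  1.37231405e+00,  7.31134862e-06,
        1.68355568e+00, -1.03083131e-01]), 'qvel': array([-0.00043807, -0.00042038,  0.00107361,  0.00103586,  0.00055485,
       -0.0003212 ]), 'joint_torque': array([-4.03929807e-04, -3.51873493e+01, -3.13269246e+01, -6.84443717e-05,
        1.09027448e-02, -8.34794719e-06]), 'ee_pos': array([ 0.23747028, -0.49553594,  0.23009945]), 'tcp_rot': array([-3.13935622e+00, -2.38664017e-04,  4.46778336e-01]), 'force': array([-0.20360563, -0.6018352 , -0.09217652]), 'ft_torque': array([ 0.03399712, -0.04219781, -0.02238242]), 'grasp_force': 0.0, 'width': 0.08555967462116705}
scene [ 1.35504706 -0.2960245   1.32748135] [-2.58474477  0.01113383  1.36588339] [[401.81029233   0.         259.35994697]
 [  0.         401.81029233 188.25459619]
 [  0.           0.           1.        ]]
trivet1 [([118.0, 172.0, 151.0, 203.0], 0.95), ([249.0, 185.0, 281.0, 212.0], 0.93)]
lifter [([265.0, 147.0, 335.0, 168.0], 0.77)]
mat [([255.0, 143.0, 338.0, 174.0], 0.8)]
bay [([306.0, 139.0, 436.0, 236.0]
[... 243 characters left out ...]
6387233  1.53307168] [-2.98603674e+00  6.69839740e-06 -1.59911423e+00] [[421.73829294   0.         255.1607341 ]
 [  0.         421.73829294 189.42272525]
 [  0.           0.           1.        ]]
trivet1 [([228.0, 172.0, 264.0, 209.0], 0.96), ([306.0, 205.0, 346.0, 239.0], 0.88), ([365.0, 213.0, 400.0, 250.0], 0.78), ([71.0, 169.0, 190.0, 226.0], 0.3)]
lifter [([161.0, 232.0, 239.0, 248.0], 0.79)]
mat [([155.0, 224.0, 253.0, 256.0], 0.94)]
bay [([63.0, 139.0, 202.0, 243.0], 0.74)]
flap [([67.0, 170.0, 189.0, 223.0], 0.84)]
tin [([213.0, 136.0, 233.0, 163.0], 0.71)]
tape [([255.0, 136.0, 284.0, 160.0], 0.53), ([162.0, 230.0, 239.0, 249.0], 0.18)]
brush [([288.0, 159.0, 344.0, 171.0], 0.96)]
```

```bash
python3 - <<'E'
from h import *
a=cv2.imread('pics/top0.png')[110:290,40:440]; cv2.imwrite('pics/top0b.png',cv2.resize(a,(800,360),interpolation=cv2.INTER_CUBIC))
a=cv2.imread('pics/scene0.png')[110:270,90:450]; cv2.imwrite('pics/scene0b.png',cv2.resize(a,(792,352),interpolation=cv2.INTER_CUBIC))
E
```

```text
(no output)
```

View pics/top0b.png

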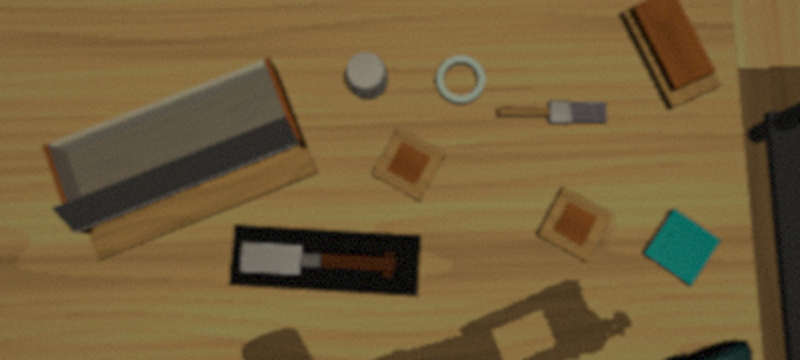

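View pics/scene0b.png

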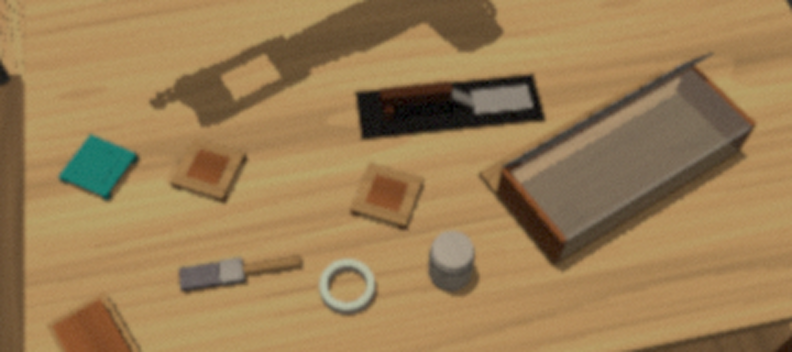

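The top view shows two wooden trivets with a dark inset, at crop (408,164) and (575,224). A turquoise plate sits at (681,246): it is the look-alike, so I leave it alone. The lifter lies on the mat with its blade pointing left. The bay is at left with its flap leaning back. Next I measure.

```bash
cat >> h.py <<'E'
def rectz(p,mask,z,amin=60):
    "min-area rects of mask blobs on plane z: centre, sizes, yaw deg (mod 90)"
    out=[]
    for c in cv2.findContours(mask,cv2.RETR_EXTERNAL,cv2.CHAIN_APPROX_NONE)[0]:
        if cv2.contourArea(c)<amin: continue
        w=np.array([ray(p,q[0],z)[:2] for q in c],np.float32)*1000
        (x,y),(a,b),t=cv2.minAreaRect(w)
        bx=cv2.boundingRect(c); out.append((bx,round(x,1),round(y,1),round(a,1),round(b,1),round(t,1)))
    return out
def hsv(p): return cv2.cvtColor(p['image'],cv2.COLOR_RGB2HSV)
E
python3 - <<'E'
from h import *
p=snap('top'); h=hsv(p); 
for uv in [(244,192),(327,222),(300,200),(215,240),(170,239),(160,240)]: print(uv,h[uv[1],uv[0]],[round(x,3) for x in ray(p,uv,0)])
m=cv2.inRange(h,(0,150,60),(13,255,255)); print('red',rectz(p,m,.02,20))
m=cv2.inRange(h,(0,0,0),(180,255,40)); print('black',rectz(p,m,0,300))
c={k:ray(p,uv,.015)*1000 for k,uv in dict(L=(90,239.5),Rr=(198.5,196)).items()}; print(c)
d=c['L']-c['Rr']; print(np.hypot(*d[:2]), np.degrees(np.arctan2(d[1],d[0]))-90)
w=snap('wrist','w0'); print(w['xyz'],w['orientation'])
E
```

```text
(244, 192) [ 13 198  98] [np.float64(0.601), np.float64(-0.129), np.float64(0.0)]
(327, 222) [ 13 195 102] [np.float64(0.482), np.float64(-0.428), np.float64(0.0)]
(300, 200) [ 18 142 138] [np.float64(0.566), np.float64(-0.334), np.float64(0.0)]
(215, 240) [ 13 246  56] [np.float64(0.429), np.float64(-0.02), np.float64(0.0)]
(170, 239) [ 17  34 119] [np.float64(0.437), np.float64(0.142), np.float64(0.0)]
(160, 240) [22 36 78] [np.float64(0.435), np.float64(0.178), np.float64(0.0)]
red [((318, 212, 19, 20), 481.4, -425.1, 54.4, 54.9, 58.2), ((235, 182, 18, 18), 600.8, -129.5, 54.2, 52.4, 59.9), ((357, 107, 39, 47), 820.6, -627.0, 170.2, 82.4, 23.2)]
black [((142, 281, 292, 103), 100.1, -269.0, 256.5, 1015.8, 5.2), ((156, 223, 93, 34), 431.4, 25.9, 331.3, 102.8, 85.1), ((415, 125, 97, 259), 380.8, -908.8, 353.6, 944.6, 83.0), ((0, 0, 36, 80), 1229.8, 739.2, 343.7, 134.5, 3.7)]
{'L': array([442.8089276 , 425.06647803,  15.        ]), 'Rr': array([588.96444714,  35.9425769 ,  15.        ])}
415.66674912266353 20.58625355841714
[ 0.31383201 -0.45932861  0.37441022] [ 2.80733548e+00 -7.02520215e-04 -1.12384783e+00]
```

View pics/w0.png

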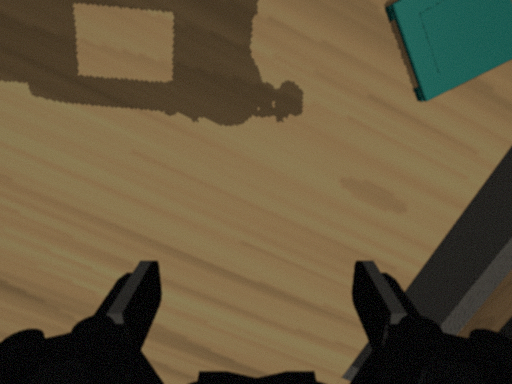

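No third trivet is hidden under the gripper: the wrist view shows only bare bench and the turquoise look-alike at (450,50). So there are two trivets. Next I write a row planner and go to the lifter.

```bash
cat >> h.py <<'E'
def plan(tgt,n,g=0.,ss=None,show=True):
    "n equal rows from pose ss=(x,y,z mm,yaw deg) to tgt; tool axes; yaw turn spread evenly"
    if ss is None:
        s=manip.sense(); e=np.array(s['ee_pos'])*1000; ss=[*e,np.degrees(s['tcp_rot'][2])]
    ss=np.array(ss,float); tgt=np.array(tgt,float); rows=[]; cur=ss.copy()
    dy=(tgt[3]-ss[3]+180)%360-180
    for i in range(n):
        nx=ss+(tgt-ss)*(i+1)/n; nx[3]=ss[3]+dy*(i+1)/n
        d=nx[:3]-cur[:3]; a=np.radians(cur[3])
        r=[g,(d[0]*np.cos(a)+d[1]*np.sin(a))/250,(d[0]*np.sin(a)-d[1]*np.cos(a))/250,-d[2]/250,-(nx[3]-cur[3])/180]
        r=[round(v,3) for v in r]; rows.append(r)
        cur[:2]+=250*np.array([r[1]*np.cos(a)+r[2]*np.sin(a),r[1]*np.sin(a)-r[2]*np.cos(a)]); cur[2]-=250*r[3]; cur[3]-=180*r[4]
    if show:
        print('from',np.round(ss,1),'to',np.round(tgt,1)); 
        for k in range(0,n,10): print(rows[k:k+10])
    return list(cur)
def st():
    s=manip.sense(); print(round(s['clock'],2),np.round(s['ee_pos']*1000,1),np.round(np.degrees(s['tcp_rot']),2),'w',round(s['width'],4),'g',round(s['grasp_force'],1),'F',np.round(s['force'],1))
E
python3 -c "
from h import *
plan([426,-34,200,85],10)"
```

```text
from [ 237.6 -496.   231.3   25.6] to [426. -34. 200.  85.]
[[0.0, np.float64(0.148), np.float64(-0.134), np.float64(0.013), np.float64(-0.033)], [0.0, np.float64(0.161), np.float64(-0.118), np.float64(0.012), np.float64(-0.033)], [0.0, np.float64(0.172), np.float64(-0.101), np.float64(0.013), np.float64(-0.033)], [0.0, np.float64(0.182), np.float64(-0.083), np.float64(0.012), np.float64(-0.033)], [0.0, np.float64(0.189), np.float64(-0.063), np.float64(0.013), np.float64(-0.033)], [0.0, np.float64(0.195), np.float64(-0.043), np.float64(0.012), np.float64(-0.033)], [0.0, np.float64(0.198), np.float64(-0.023), np.float64(0.013), np.float64(-0.033)], [0.0, np.float64(0.2), np.float64(-0.002), np.float64(0.012), np.float64(-0.033)], [0.0, np.float64(0.198), np.float64(0.018), np.float64(0.013), np.float64(-0.033)], [0.0, np.float64(0.196), np.float64(0.039), np.float64(0.012), np.float64(-0.033)]]
```

{"op": "carry_out", "data": {
  "commands": [
    [0,0.148,-0.134,0.012,-0.033],
    [0,0.161,-0.118,0.012,-0.033],
    [0,0.172,-0.101,0.012,-0.033],
    [0,0.182,-0.083,0.012,-0.033],
    [0,0.189,-0.063,0.012,-0.033],
    [0,0.195,-0.043,0.012,-0.033],
    [0,0.198,-0.023,0.013,-0.033],
    [0,0.2,-0.002,0.013,-0.033],
    [0,0.198,0.018,0.013,-0.033],
    [0,0.196,0.039,0.013,-0.033]
  ]
}}

```text
clock: 2.25
ee_pos: [0.4264, -0.0325, 0.2005]
tcp_rot: [3.14, 0.0, 1.487]
force: [0.4, -0.5, -0.1]
width: 0.0853
grasp_force: 0.0
```

```bash
sed -i 's/r=\[round(v,3) for v in r\]/r=[round(float(v),3) for v in r]/' h.py; python3 - <<'E'
from h import *
st(); w=snap('wrist','w1'); print(w['xyz'],w['orientation'])
h=hsv(w)
for n,m,z in [('black',cv2.inRange(h,(0,0,0),(180,255,35)),0),('red',cv2.inRange(h,(0,150,30),(13,255,255)),.06)]: print(n,rectz(w,m,z,300))
print('exp handle c',proj(w,[.426,-.034,.06]),'tcp',proj(w,manip.sense()['ee_pos']))
E
```

```text
2.25 [426.4 -32.5 200.5] [1.7993e+02 2.0000e-02 8.5200e+01] w 0.0853 g 0.0 F [ 0.4 -0.5 -0.1]
[0.43304295 0.05217402 0.34355874] [ 2.80623754e+00 -1.90342124e-03 -8.37124521e-02]
black [((193, 373, 127, 11), 401.5, -327.0, 17.4, 168.5, 85.1), ((351, 262, 161, 122), 636.4, -263.2, 184.7, 226.4, 85.1), ((0, 262, 162, 122), 180.9, -224.1, 184.4, 226.4, 85.1), ((196, 0, 121, 255), 427.7, -12.9, 257.7, 108.5, 85.1)]
red [((390, 207, 76, 65), 580.0, -106.3, 51.0, 51.2, 59.2), ((232, 106, 44, 142), 423.6, -35.7, 128.9, 39.5, 85.1)]
exp handle c [255.90308495 179.47852214] tcp [258.29578262 250.64108101]
```

View pics/w1.png

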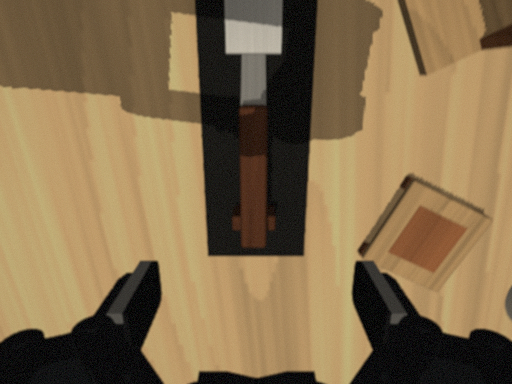

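The handle runs from about (253,107) to (253,248) px, which gives a lifter origin of about (424,-35.5) and yaw 85°, matching the top view. The mat is under it. The gripper is aligned, so I descend and pinch.

{"op": "carry_out", "data": {
  "commands": [
    [0,-0.013,-0.009,0.15,0],
    [0,0,0,0.16,0],
    [0,0,0,0.16,0],
    [0,0,0,0.14,0],
    [0,0,0,0.088,0],
    [0.3,0,0,0,0],
    [0.9,0,0,0,0],
    [1,0,0,0,0],
    [1,0,0,0,0],
    [1,0,0,0,0]
  ],
  "force": 110
}}

```text
clock: 3.55
ee_pos: [0.4247, -0.0374, 0.0275]
tcp_rot: [3.138, 0.001, 1.484]
force: [0.0, 0.0, 6.4]
width: 0.0225
grasp_force: 108.6
```

```bash
python3 - <<'E'
from h import *
st()
E
```

```text
3.55 [424.7 -37.4  27.5] [1.7981e+02 4.0000e-02 8.5000e+01] w 0.0225 g 108.6 F [0.  0.  6.4]
```

```bash
python3 - <<'E'
from h import *
c=plan([424.7,-37.4,102,85],3,1)
plan([352,14,102,-30],14,1,c)
p=snap('top'); print(rectz(p,cv2.inRange(hsv(p),(0,150,60),(13,255,255)),.02,20))
E
```

```text
from [424.7 -37.4  27.5  85. ] to [424.7 -37.4 102.   85. ]
[[1.0, 0.0, -0.0, -0.099, -0.0], [1.0, 0.0, -0.0, -0.1, -0.0], [1.0, 0.0, -0.0, -0.099, -0.0]]
from [424.7 -37.4 102.   85. ] to [352.  14. 102. -30.]
[[1.0, 0.013, -0.022, -0.0, 0.046], [1.0, 0.009, -0.024, -0.0, 0.045], [1.0, 0.007, -0.024, -0.0, 0.046], [1.0, 0.002, -0.026, -0.0, 0.046], [1.0, -0.001, -0.025, -0.0, 0.045], [1.0, -0.005, -0.025, -0.0, 0.046], [1.0, -0.008, -0.024, -0.0, 0.045], [1.0, -0.012, -0.023, -0.0, 0.046], [1.0, -0.015, -0.02, -0.0, 0.046], [1.0, -0.017, -0.019, -0.0, 0.045]]
[[1.0, -0.02, -0.016, -0.0, 0.046], [1.0, -0.022, -0.012, -0.0, 0.046], [1.0, -0.024, -0.01, -0.0, 0.045], [1.0, -0.025, -0.005, -0.0, 0.046]]
[((318, 212, 19, 20), 482.3, -426.2, 54.0, 53.1, 58.3), ((235, 182, 18, 18), 600.4, -129.2, 51.4, 52.5, 59.9), ((178, 154, 12, 26), 699.5, 88.4, 102.6, 11.8, 19.3), ((357, 106, 39, 48), 820.8, -627.0, 169.4, 80.4, 22.3)]
```

{"op": "carry_out", "data": {
  "commands": [
    [1,0,0,-0.06,0],
    [1,0,0,-0.12,0],
    [1,0,0,-0.12,0],
    [1,0.013,-0.022,0,0.046],
    [1,0.009,-0.024,0,0.045],
    [1,0.007,-0.024,0,0.046],
    [1,0.002,-0.026,0,0.046],
    [1,-0.001,-0.025,0,0.045],
    [1,-0.005,-0.025,0,0.046],
    [1,-0.008,-0.024,0,0.045]
  ]
}}

```text
clock: 4.85
ee_pos: [0.3864, -0.0111, 0.1008]
tcp_rot: [-3.141, 0.001, 0.477]
force: [0.0, -0.4, -2.2]
width: 0.0226
grasp_force: 108.0
```

{"op": "carry_out", "data": {
  "commands": [
    [1,-0.012,-0.023,0,0.046],
    [1,-0.015,-0.02,0,0.046],
    [1,-0.017,-0.019,0,0.045],
    [1,-0.02,-0.016,0,0.046],
    [1,-0.022,-0.012,0,0.046],
    [1,-0.024,-0.01,0,0.045],
    [1,-0.025,-0.005,0,0.046],
    [1,0,0,0,0],
    [1,0,0,0,0]
  ]
}}

```text
clock: 5.98
ee_pos: [0.3505, 0.0142, 0.1009]
tcp_rot: [3.142, -0.0, -0.522]
force: [0.1, -0.6, -2.1]
width: 0.0225
grasp_force: 108.0
```

```bash
python3 - <<'E'
from h import *
st(); w=snap('wrist','w2'); h=hsv(w)
print(rectz(w,cv2.inRange(h,(0,150,30),(13,255,255)),.02,300))
s=manip.sense(); a=s['tcp_rot'][2]; e=s['ee_pos']
def L(x,y,z): return e+np.array([x*np.cos(a)-y*np.sin(a),x*np.sin(a)+y*np.cos(a),z-.0275])
for q in [(.215,.026,.003),(.215,-.026,.003),(.108,.026,.003),(.108,-.026,.003),(.065,0,.06)]: print(q,np.round(proj(w,L(*q)),1))
E
```

```text
5.97 [350.5  14.2 100.9] [ 1.80e+02 -1.00e-02 -2.99e+01] w 0.0225 g 108.0 F [ 0.1 -0.6 -2.1]
[((221, 131, 71, 246), 301.2, 39.6, 59.3, 210.2, 58.4)]
(0.215, 0.026, 0.003) [ 180.2 -329. ]
(0.215, -0.026, 0.003) [ 332.4 -328.8]
(0.108, 0.026, 0.003) [197.8  19.5]
(0.108, -0.026, 0.003) [314.6  19.6]
(0.065, 0, 0.06) [256.  138.3]
```

View pics/w2.png

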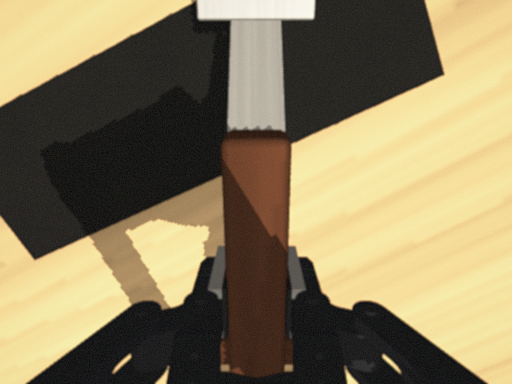

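Blade rear at row 20, columns 198–316, matches the predicted pose with the lifter's origin at the TCP. Trivet A reads (600.6,-129), yaw -30.4°, consistently from the top and wrist cameras.

```bash
python3 - <<'E'
from h import *
c=plan([354.8,15.2,32,-30.4],3,1)
c=plan([458.3,-45.5,31.5,-30.4],6,1,c)
E
```

```text
from [350.6  14.2 100.9 -29.9] to [354.8  15.2  32.  -30.4]
[[1.0, 0.004, -0.004, 0.092, 0.001], [1.0, 0.004, -0.004, 0.092, 0.001], [1.0, 0.004, -0.004, 0.092, 0.001]]
from [354.7  15.3  31.9 -30.5] to [458.3 -45.5  31.5 -30.4]
[[1.0, 0.08, -0.0, 0.0, -0.0], [1.0, 0.08, -0.0, 0.001, -0.0], [1.0, 0.08, -0.0, -0.0, -0.0], [1.0, 0.08, -0.0, 0.0, -0.0], [1.0, 0.08, -0.001, 0.0, -0.0], [1.0, 0.08, 0.0, 0.001, -0.0]]
```

{"op": "carry_out", "data": {
  "commands": [
    [1,0.004,-0.004,0.1,0.001],
    [1,0.004,-0.004,0.1,0.001],
    [1,0.004,-0.004,0.076,0.001],
    [1,0,0,0,0]
  ]
}}

```text
clock: 6.52
ee_pos: [0.3533, 0.0154, 0.0304]
tcp_rot: [3.14, 0.004, -0.533]
force: [0.2, -0.2, -2.8]
width: 0.0224
grasp_force: 108.0
```

{"op": "carry_out", "data": {
  "commands": [
    [1,0.08,0,0,0],
    [1,0.08,0,0,0],
    [1,0.08,0,0,0],
    [1,0.08,0,0,0],
    [1,0.08,0,0,0],
    [1,0.08,0,0,0],
    [1,0,0,0,0]
  ]
}}

```text
clock: 7.4
ee_pos: [0.4598, -0.0465, 0.0332]
tcp_rot: [-3.141, -0.002, -0.534]
force: [0.0, 0.0, -2.2]
width: 0.0224
grasp_force: 108.0
```

```bash
python3 - <<'E'
from h import *
st(); p=snap('top'); print(rectz(p,cv2.inRange(hsv(p),(0,150,60),(13,255,255)),.02,20))
w=snap('wrist','w3')
c=manip.sense(); a=c['tcp_rot'][2]; print('blade pt',c['ee_pos'][:2]*1000+165*np.array([np.cos(a),np.sin(a)]))
i=p['image'][150:270,150:310]; cv2.imwrite('pics/t3.png',cv2.resize(np.hstack([cv2.resize(i[:,:,::-1],(400,300)),cv2.resize(w['image'][:,:,::-1],(400,300))]),None,fx=1,fy=1))
E
```

```text
7.4 [459.8 -46.5  33.2] [-1.7996e+02 -1.4000e-01 -3.0590e+01] w 0.0224 g 108.0 F [ 0.   0.  -2.2]
[((319, 213, 18, 19), 483.6, -425.2, 52.3, 53.5, 61.6), ((235, 183, 17, 16), 601.9, -128.3, 52.1, 50.7, 61.5), ((357, 106, 36, 48), 820.7, -626.9, 170.8, 80.0, 22.3)]
blade pt [ 600.03631498 -129.4594949 ]
```

View pics/t3.png

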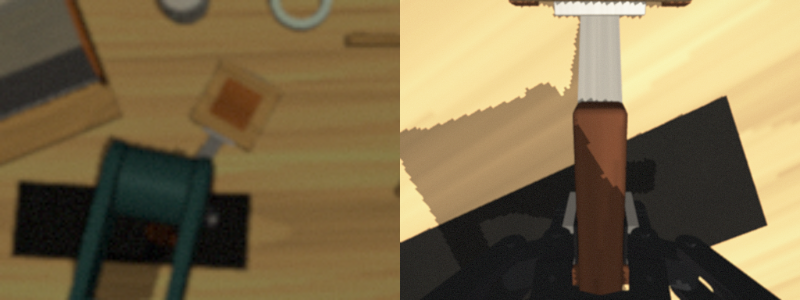

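The blade is centred under the plate in both views. I lift gently while refining the bay's pose with a model overlay.

{"op": "carry_out", "data": {
  "commands": [
    [1,0,0,-0.02,0],
    [1,0,0,-0.03,0],
    [1,0,0,-0.03,0],
    [1,0,0,-0.04,0],
    [1,0,0,-0.03,0],
    [1,0,0,0,0]
  ]
}}

```text
clock: 8.25
ee_pos: [0.4587, -0.0458, 0.0704]
tcp_rot: [-3.141, -0.002, -0.533]
force: [-0.4, 0.7, -4.2]
width: 0.0228
grasp_force: 107.9
```

```bash
cat >> h.py <<'E'
def bayT(P,b):
    a=np.radians(b[2]); return [b[0]/1000+(P[0]*np.cos(a)-P[1]*np.sin(a))/1000,b[1]/1000+(P[0]*np.sin(a)+P[1]*np.cos(a))/1000,P[2]/1000]
def drawbay(p,b,k=4,box=(50,130,215,265)):
    im=cv2.resize(p['image'][box[1]:box[3],box[0]:box[2],::-1],None,fx=k,fy=k,interpolation=cv2.INTER_CUBIC)
    f=lambda P:tuple(int(round(v)) for v in (proj(p,bayT(P,b))-np.array(box[:2])+.5)*k)
    for q in [[(-130,-210,15),(-130,210,15)],[(-130,-210,15),(-80,-210,15)],[(-80,-210,90),(80,-210,90)],[(-80,210,90),(80,210,90)],[(80,-210,90),(80,210,90)],[(-83,-205,88),(-47,-205,150)],[(-83,205,88),(-47,205,150)],[(-47,-205,150),(-47,205,150)],[(-130,210,15),(-80,210,15)]]:
        cv2.line(im,f(q[0]),f(q[1]),(0,255,0),1)
    return im
E
python3 - <<'E'
from h import *
st(); p=snap('top'); cv2.imwrite('pics/b4.png',drawbay(p,[637.6,276,20.6]))
print(rectz(p,cv2.inRange(hsv(p),(0,150,60),(13,255,255)),.045,20))
E
```

```text
8.25 [458.7 -45.8  70.4] [-1.7996e+02 -1.2000e-01 -3.0560e+01] w 0.0228 g 107.9 F [-0.4  0.7 -4.2]
[((319, 212, 16, 20), 480.7, -421.7, 52.5, 51.4, 56.9), ((236, 180, 17, 20), 604.7, -130.3, 51.4, 53.6, 62.1), ((358, 105, 38, 49), 813.2, -619.2, 168.7, 78.6, 22.3)]
```

View pics/b4.png

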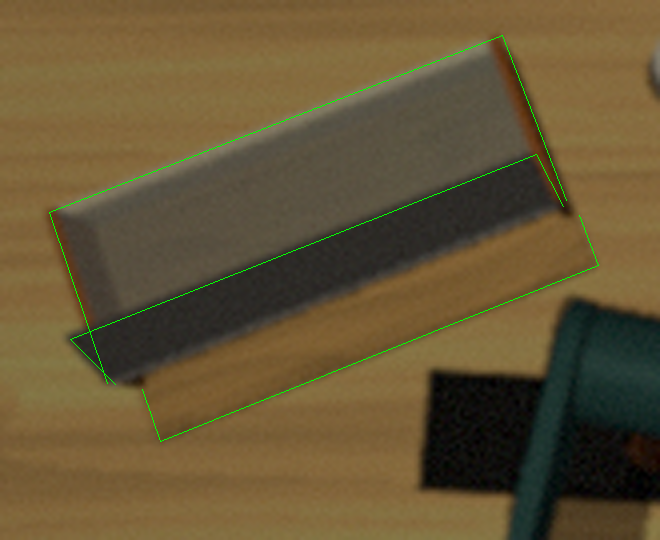

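The model overlay matches the bay's edges within a few mm: apron corners at (160,441) and (598,266), flap edge on the dark strip. I carry trivet A to in front of bay slot y=+75.

```bash
python3 - <<'E'
from h import *
plan([278.9,221.2,70,20.6],20,1)
E
```

```text
from [458.3 -45.7  69.8 -30.6] to [278.9 221.2  70.   20.6]
[[1.0, -0.058, -0.028, -0.0, -0.014], [1.0, -0.057, -0.03, -0.0, -0.014], [1.0, -0.055, -0.033, -0.0, -0.015], [1.0, -0.054, -0.035, -0.0, -0.014], [1.0, -0.052, -0.038, -0.0, -0.014], [1.0, -0.051, -0.04, -0.0, -0.014], [1.0, -0.048, -0.042, -0.0, -0.014], [1.0, -0.047, -0.044, -0.0, -0.015], [1.0, -0.045, -0.046, -0.0, -0.014], [1.0, -0.042, -0.048, -0.0, -0.014]]
[[1.0, -0.041, -0.05, -0.001, -0.014], [1.0, -0.038, -0.052, 0.0, -0.015], [1.0, -0.035, -0.054, 0.0, -0.014], [1.0, -0.034, -0.055, 0.0, -0.014], [1.0, -0.031, -0.056, 0.0, -0.014], [1.0, -0.028, -0.058, 0.0, -0.014], [1.0, -0.026, -0.059, 0.0, -0.015], [1.0, -0.023, -0.06, 0.0, -0.014], [1.0, -0.02, -0.061, 0.0, -0.014], [1.0, -0.017, -0.062, 0.0, -0.014]]
```

{"op": "carry_out", "data": {
  "commands": [
    [1,-0.029,-0.014,0,-0.007],
    [1,-0.029,-0.014,0,-0.007],
    [1,-0.057,-0.03,0,-0.014],
    [1,-0.055,-0.033,0,-0.015],
    [1,-0.054,-0.035,0,-0.014],
    [1,-0.052,-0.038,0,-0.014],
    [1,-0.051,-0.04,0,-0.014],
    [1,-0.048,-0.042,0,-0.014],
    [1,-0.047,-0.044,0,-0.015],
    [1,-0.023,-0.023,0,-0.007]
  ]
}}

```text
clock: 9.55
ee_pos: [0.3808, 0.0686, 0.0692]
tcp_rot: [3.141, 0.0, -0.151]
force: [0.3, -0.7, -4.1]
width: 0.0226
grasp_force: 107.9
```

```bash
python3 - <<'E'
from h import *
st();plan([278.9,221.2,71,20.6],11,1)
E
```

```text
9.55 [380.8  68.6  69.2] [179.99   0.    -8.63] w 0.0226 g 107.9 F [ 0.3 -0.7 -4.1]
from [380.8  68.6  69.2  -8.6] to [278.9 221.2  71.   20.6]
[[1.0, -0.045, -0.049, -0.001, -0.015], [1.0, -0.043, -0.052, -0.0, -0.015], [1.0, -0.04, -0.053, -0.001, -0.014], [1.0, -0.037, -0.055, -0.001, -0.015], [1.0, -0.036, -0.057, -0.0, -0.015], [1.0, -0.032, -0.058, -0.001, -0.015], [1.0, -0.03, -0.06, -0.0, -0.014], [1.0, -0.026, -0.061, -0.001, -0.015], [1.0, -0.024, -0.062, -0.001, -0.015], [1.0, -0.022, -0.064, -0.0, -0.015]]
[[1.0, -0.018, -0.064, -0.001, -0.014]]
```

{"op": "carry_out", "data": {
  "commands": [
    [1,-0.045,-0.049,-0.001,-0.015],
    [1,-0.043,-0.052,0,-0.015],
    [1,-0.04,-0.053,-0.001,-0.014],
    [1,-0.037,-0.055,-0.001,-0.015],
    [1,-0.036,-0.057,0,-0.015],
    [1,-0.032,-0.058,-0.001,-0.015],
    [1,-0.03,-0.06,0,-0.014],
    [1,-0.026,-0.061,-0.001,-0.015],
    [1,-0.024,-0.062,-0.001,-0.015],
    [1,-0.022,-0.064,0,-0.015]
  ]
}}

```text
clock: 10.8
ee_pos: [0.2888, 0.2073, 0.0709]
tcp_rot: [3.141, -0.001, 0.314]
force: [-0.4, -0.1, -4.3]
width: 0.0224
grasp_force: 108.0
```

{"op": "carry_out", "data": {
  "commands": [
    [1,-0.01,-0.034,0,-0.007],
    [1,-0.008,-0.03,0,-0.007],
    [1,0,0,0,0]
  ]
}}

```text
clock: 11.18
ee_pos: [0.2797, 0.2207, 0.0708]
tcp_rot: [3.141, -0.0, 0.356]
force: [0.9, 0.2, -4.2]
width: 0.0226
grasp_force: 108.1
```

```bash
python3 - <<'E'
from h import *
st();p=snap('top'); print(rectz(p,cv2.inRange(hsv(p),(0,150,60),(13,255,255)),.053,20))
s=manip.sense(); a=s['tcp_rot'][2]; print('blade',s['ee_pos'][:2]*1000+165*np.array([np.cos(a),np.sin(a)]))
plan([456.8,288.1,71,20.6],9,1)
w=snap('wrist'); 
cv2.imwrite('pics/c5.png',np.hstack([cv2.resize(p['image'][130:270,50:230,::-1],(400,311)),cv2.resize(w['image'][:,:,::-1],(400,311))]))
E
```

```text
11.18 [279.7 220.7  70.8] [179.98  -0.    20.42] w 0.0226 g 108.1 F [ 0.9  0.2 -4.2]
[((118, 231, 20, 19), 435.7, 281.5, 55.2, 53.2, 23.1), ((318, 213, 19, 19), 480.5, -419.5, 51.4, 50.8, 60.8), ((358, 106, 38, 48), 811.0, -617.3, 166.1, 79.4, 22.3)]
blade [434.51332522 277.93424827]
from [279.8 220.5  70.8  20.4] to [456.8 288.1  71.   20.6]
[[1.0, 0.084, -0.001, -0.0, -0.0], [1.0, 0.084, -0.001, -0.0, -0.0], [1.0, 0.085, -0.0, -0.0, -0.0], [1.0, 0.084, -0.001, -0.0, -0.001], [1.0, 0.084, -0.001, -0.0, 0.0], [1.0, 0.084, -0.0, -0.001, 0.0], [1.0, 0.084, -0.001, 0.0, 0.0], [1.0, 0.085, -0.0, 0.0, -0.0], [1.0, 0.084, -0.001, 0.0, -0.0]]
```

View pics/c5.png

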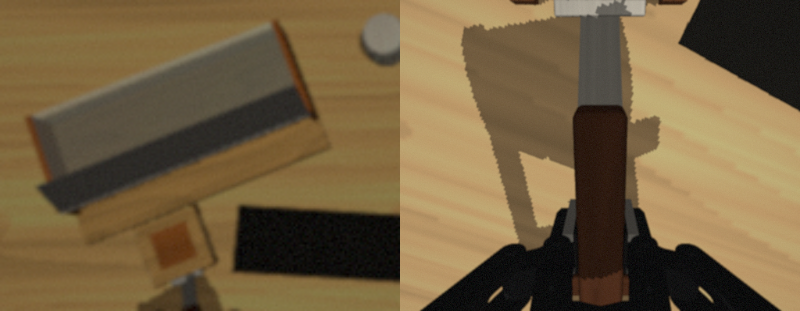

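The trivet sits centred on the blade. I drive it in.

{"op": "carry_out", "data": {
  "commands": [
    [1,0.04,0,0,0],
    [1,0.08,-0.001,0,-0.001],
    [1,0.085,0,0,0],
    [1,0.085,-0.001,0,0],
    [1,0.085,0,0,0],
    [1,0.085,-0.001,0,0],
    [1,0.085,0,0,0],
    [1,0.085,-0.001,0,0],
    [1,0.085,0,0,0],
    [1,0.042,0,0,0]
  ]
}}

```text
clock: 12.52
ee_pos: [0.4583, 0.2879, 0.0704]
tcp_rot: [3.141, -0.0, 0.358]
force: [-1.0, -0.3, -4.1]
width: 0.0226
grasp_force: 108.1
```

```bash
python3 - <<'E'
from h import *
st();p=snap('top'); print(rectz(p,cv2.inRange(hsv(p),(0,100,40),(14,255,255)),.053,20))
s=manip.sense(); a=s['tcp_rot'][2]; print('blade',s['ee_pos'][:2]*1000+165*np.array([np.cos(a),np.sin(a)]),'want',637.6-26.4,276+70.2)
E
```

```text
12.53 [458.3 287.9  70.4] [179.98  -0.    20.5 ] w 0.0226 g 108.1 F [-1.  -0.3 -4.1]
[((120, 236, 11, 16), 421.5, 288.7, 53.3, 25.9, 27.2), ((317, 211, 21, 21), 480.6, -420.2, 55.4, 57.0, 57.7), ((62, 183, 12, 29), 593.7, 493.9, 107.4, 9.9, 20.2), ((173, 140, 18, 42), 714.2, 92.0, 164.1, 14.5, 21.8), ((0, 113, 9, 17), 880.2, 737.6, 62.5, 29.1, 3.7), ((356, 105, 41, 50), 809.4, -614.7, 168.7, 90.0, 23.2), ((0, 61, 65, 46), 986.5, 636.1, 242.2, 161.2, 60.0), ((41, 50, 32, 45), 1069.8, 556.2, 183.8, 102.1, 22.0), ((52, 45, 23, 25), 1132.5, 528.1, 106.9, 68.6, 49.7), ((14, 44, 9, 9), 1163.1, 706.9, 37.4, 23.9, 61.3), ((45, 42, 9, 10), 1165.5, 588.1, 36.6, 23.1, 26.8)]
blade [613.55451277 345.97577152] want 611.2 346.2
```

{"op": "carry_out", "data": {
  "commands": [
    [1,0,0,0.03,0],
    [1,0,0,0.02,0],
    [1,0,0,0.016,0],
    [1,0,0,0.016,0],
    [1,0,0,0.014,0],
    [1,0,0,0,0]
  ]
}}

```text
clock: 13.32
ee_pos: [0.4567, 0.2879, 0.0468]
tcp_rot: [3.142, -0.0, 0.359]
force: [0.7, -0.4, -2.8]
width: 0.0231
grasp_force: 108.1
```

```bash
python3 - <<'E'
from h import *
st();p=snap('scene','s6'); 
for d in manip.search_frame(p,'trivet1'): print(d)
b=[637.6,276,20.6]
print([np.round(proj(p,bayT(q,b)),0).tolist() for q in [(0,75,35),(50,125,35),(-50,25,35)]])
E
```

```text
13.32 [456.7 287.9  46.8] [ 1.800e+02 -2.000e-02  2.056e+01] w 0.0231 g 108.1 F [ 0.7 -0.4 -2.8]
{'rect': [166.8, 174.5, 202.1, 204.6], 'conf': 0.92}
{'rect': [116.2, 175.2, 152.2, 199.7], 'conf': 0.62}
{'rect': [232.9, 226.3, 260.4, 253.2], 'conf': 0.41}
[[387.0, 176.0], [406.0, 179.0], [369.0, 172.0]]
```

The load has dropped by about 1.4 N, so the feet are on the floor. I withdraw straight back.

{"op": "carry_out", "data": {
  "commands": [
    [1,-0.03,0,0,0],
    [1,-0.06,0,0,0],
    [1,-0.08,0,0,0],
    [1,-0.09,0,0,0],
    [1,-0.1,0,0,0],
    [1,-0.1,0,0,0],
    [1,-0.1,0,0,0],
    [1,-0.1,0,0,0],
    [1,-0.08,0,0,0],
    [1,0,0,0,0]
  ]
}}

```text
clock: 14.68
ee_pos: [0.2816, 0.2222, 0.0464]
tcp_rot: [3.142, 0.0, 0.36]
force: [0.3, 0.2, -2.0]
width: 0.0222
grasp_force: 108.2
```

```bash
python3 - <<'E'
from h import *
st();p=snap('scene'); b=[637.6,276,20.6]
for d in manip.search_frame(p,'trivet1'): print(d)
q=snap('top'); print(rectz(q,cv2.inRange(hsv(q),(0,150,60),(13,255,255)),.02,20))
k=6;x0,y0=300,125
im=cv2.resize(p['image'][y0:y0+95,x0:x0+130,::-1],None,fx=k,fy=k,interpolation=cv2.INTER_CUBIC)
pts=np.array([(proj(p,bayT(c,b))-[x0,y0])*k for c in [(-50,25,35),(50,25,35),(50,125,35),(-50,125,35)]],int)
cv2.polylines(im,[pts],True,(0,255,0),1); cv2.imwrite('pics/s7.png',im)
E
```

```text
14.68 [281.6 222.2  46.4] [1.80e+02 1.00e-02 2.06e+01] w 0.0222 g 108.2 F [ 0.3  0.2 -2. ]
{'rect': [118.9, 173.1, 151.4, 203.3], 'conf': 0.84}
{'rect': [169.1, 174.4, 200.8, 202.6], 'conf': 0.75}
[((318, 213, 19, 18), 482.1, -424.5, 51.1, 52.4, 57.4), ((174, 142, 16, 38), 721.9, 97.5, 150.9, 11.5, 21.0), ((357, 107, 39, 47), 820.0, -627.1, 173.2, 80.0, 22.3)]
```

View pics/s7.png

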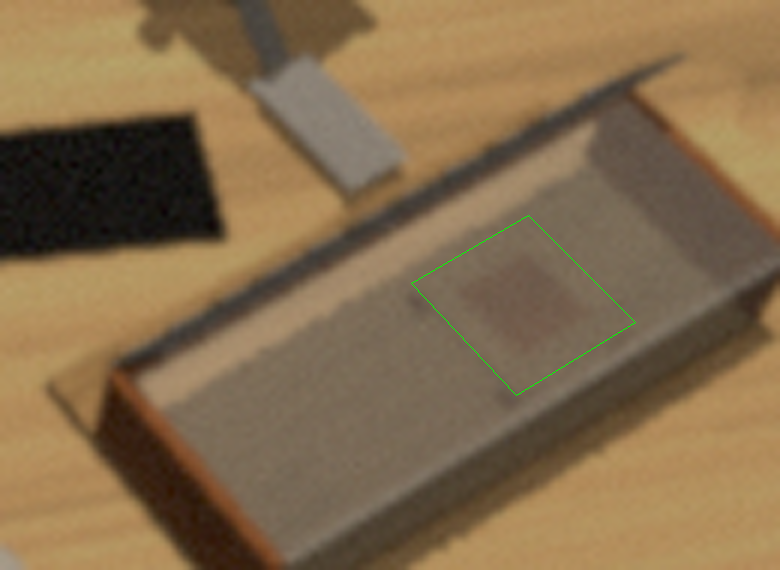

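Trivet A stands where the model predicts, well inside: its inset at (520,300) is centred in the green outline. On to trivet B at (482,-425), yaw -31.5°. It is the wooden one with the inset; the turquoise plate lies beyond it.

```bash
python3 - <<'E'
from h import *
c=plan([345,-20,110,-5],6,1)
c=plan([239,-276,110,-31.5],7,1,c)
c=plan([239,-276.5,31.5,-31.5],4,1,c)
E
```

```text
from [283.9 223.1  47.1  20.6] to [345. -20. 110.  -5.]
[[1.0, -0.019, 0.166, -0.042, 0.024], [1.0, -0.006, 0.167, -0.042, 0.023], [1.0, 0.006, 0.167, -0.042, 0.024], [1.0, 0.018, 0.166, -0.042, 0.024], [1.0, 0.031, 0.164, -0.042, 0.023], [1.0, 0.043, 0.162, -0.041, 0.024]]
from [345.  -20.  109.9  -5. ] to [ 239.  -276.   110.   -31.5]
[[1.0, -0.048, 0.151, -0.0, 0.021], [1.0, -0.037, 0.154, -0.0, 0.021], [1.0, -0.027, 0.156, -0.0, 0.021], [1.0, -0.017, 0.157, -0.0, 0.021], [1.0, -0.007, 0.158, -0.0, 0.021], [1.0, 0.004, 0.159, -0.0, 0.021], [1.0, 0.014, 0.157, -0.0, 0.021]]
from [ 239.  -275.9  109.9  -31.5] to [ 239.  -276.5   31.5  -31.5]
[[1.0, 0.0, 0.001, 0.078, 0.0], [1.0, 0.001, 0.0, 0.079, 0.0], [1.0, -0.0, 0.001, 0.078, 0.0], [1.0, 0.0, 0.0, 0.079, 0.0]]
```

{"op": "carry_out", "data": {
  "commands": [
    [1,-0.03,0,-0.12,0],
    [1,-0.019,0.166,-0.03,0.024],
    [1,-0.006,0.167,-0.026,0.023],
    [1,0.006,0.167,-0.026,0.024],
    [1,0.018,0.166,-0.026,0.024],
    [1,0.031,0.164,-0.026,0.023],
    [1,0.043,0.162,0,0.024],
    [1,-0.015,0.151,0,0.021],
    [1,-0.037,0.154,0,0.021],
    [1,-0.027,0.156,0,0.021]
  ]
}}

```text
clock: 16.08
ee_pos: [0.3005, -0.1351, 0.1106]
tcp_rot: [3.141, -0.001, -0.288]
force: [0.6, -0.8, -2.1]
width: 0.0225
grasp_force: 108.6
```

```bash
python3 - <<'E'
from h import *
st()
for i in range(4):
    q=snap('top'); print([r[1:] for r in rectz(q,cv2.inRange(hsv(q),(0,140,60),(13,255,255)),.02,20) if abs(r[2]+425)<60])
c=plan([239,-276.5,110,-31.5],4,1)
E
```

```text
16.07 [ 300.5 -135.1  110.6] [ 1.7998e+02 -5.0000e-02 -1.6480e+01] w 0.0225 g 108.6 F [ 0.6 -0.8 -2.1]
[(483.6, -426.1, 52.3, 55.7, 59.0)]
[(483.4, -426.2, 54.8, 52.3, 58.3)]
[(483.3, -424.3, 53.2, 53.4, 54.1)]
[(483.5, -425.2, 53.7, 51.4, 58.3)]
from [ 300.6 -134.1  110.4  -16.5] to [ 239.  -276.5  110.   -31.5]
[[1.0, -0.019, 0.154, 0.0, 0.021], [1.0, -0.008, 0.155, 0.001, 0.021], [1.0, 0.002, 0.155, 0.0, 0.021], [1.0, 0.011, 0.155, 0.001, 0.02]]
```

{"op": "carry_out", "data": {
  "commands": [
    [1,-0.016,0.152,0,0.022],
    [1,-0.006,0.153,0,0.022],
    [1,0.004,0.153,0,0.022],
    [1,0.013,0.153,0,0.021],
    [1,0,0,0.1,0],
    [1,0,0,0.1,0],
    [1,0,0,0.074,0],
    [1,0,0,0,0],
    [1,0,0,0,0]
  ]
}}

```text
clock: 17.4
ee_pos: [0.2421, -0.2748, 0.0426]
tcp_rot: [3.141, -0.001, -0.557]
force: [0.5, 0.4, -2.0]
width: 0.0228
grasp_force: 109.4
```

```bash
python3 - <<'E'
from h import *
st(); q=snap('top'); print([r[1:] for r in rectz(q,cv2.inRange(hsv(q),(0,140,60),(13,255,255)),.02,20) if abs(r[2]+425)<60])
c=plan([343.5,-338,32,-32],6,1)
E
```

```text
17.4 [ 242.1 -274.8   42.6] [ 1.7998e+02 -7.0000e-02 -3.1910e+01] w 0.0228 g 109.4 F [ 0.5  0.4 -2. ]
[(483.1, -426.2, 52.9, 53.7, 57.4)]
from [ 242.1 -275.1   42.9  -31.9] to [ 343.5 -338.    32.   -32. ]
[[1.0, 0.08, -0.0, 0.007, 0.0], [1.0, 0.079, -0.0, 0.008, 0.0], [1.0, 0.08, -0.0, 0.007, 0.0], [1.0, 0.079, -0.001, 0.007, 0.0], [1.0, 0.08, 0.0, 0.007, 0.0], [1.0, 0.079, 0.0, 0.008, 0.0]]
```

{"op": "carry_out", "data": {
  "commands": [
    [1,0,0,0.044,0],
    [1,0,0,0,0],
    [1,0.08,0,0,0],
    [1,0.08,0,0,0],
    [1,0.08,0,0,0],
    [1,0.08,0,0,0],
    [1,0.08,0,0,0],
    [1,0.077,0,0,0],
    [1,0,0,0,0]
  ]
}}

```text
clock: 18.58
ee_pos: [0.343, -0.3385, 0.0309]
tcp_rot: [3.141, -0.001, -0.558]
force: [0.3, 0.7, -2.4]
width: 0.0224
grasp_force: 109.3
```

```bash
python3 - <<'E'
from h import *
st(); p=snap('top'); print([r[1:] for r in rectz(p,cv2.inRange(hsv(p),(0,140,60),(13,255,255)),.02,20) if abs(r[2]+425)<60])
w=snap('wrist')
c=manip.sense(); a=c['tcp_rot'][2]; print('blade pt',c['ee_pos'][:2]*1000+165*np.array([np.cos(a),np.sin(a)]))
cv2.imwrite('pics/t8.png',np.hstack([cv2.resize(p['image'][170:290,250:410,::-1],(400,300)),cv2.resize(w['image'][:,:,::-1],(400,300))]))
E
```

```text
18.57 [ 343.  -338.5   30.9] [ 1.7999e+02 -3.0000e-02 -3.1980e+01] w 0.0224 g 109.3 F [ 0.3  0.7 -2.4]
[(483.6, -426.2, 52.6, 51.8, 58.5)]
blade pt [ 481.6836494 -424.7659933]
```

View pics/t8.png

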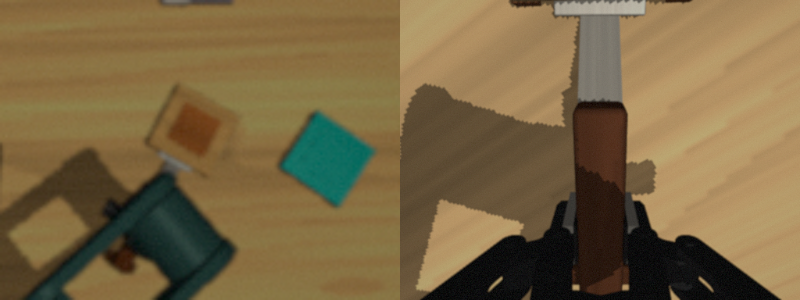

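{"op": "carry_out", "data": {
  "commands": [
    [1,0,0,-0.02,0],
    [1,0,0,-0.03,0],
    [1,0,0,-0.03,0],
    [1,0,0,-0.04,0],
    [1,0,0,-0.04,0],
    [1,0,0,0,0]
  ]
}}

```text
clock: 19.42
ee_pos: [0.3429, -0.3386, 0.0723]
tcp_rot: [3.141, -0.003, -0.559]
force: [0.8, 0.2, -3.0]
width: 0.0226
grasp_force: 109.0
```

```bash
python3 - <<'E'
from h import *
st();plan([331.8,80.8,70,20.6],18,1)
E
```

```text
19.43 [ 342.9 -338.6   72.3] [ 1.7994e+02 -1.6000e-01 -3.2000e+01] w 0.0226 g 109.0 F [ 0.8  0.2 -3. ]
from [ 342.9 -338.6   72.3  -32. ] to [331.8  80.8  70.   20.6]
[[1.0, -0.051, -0.078, 0.001, -0.016], [1.0, -0.048, -0.08, 0.0, -0.016], [1.0, -0.043, -0.082, 0.001, -0.017], [1.0, -0.039, -0.085, 0.0, -0.016], [1.0, -0.035, -0.087, 0.001, -0.016], [1.0, -0.03, -0.088, 0.0, -0.016], [1.0, -0.026, -0.09, 0.001, -0.017], [1.0, -0.021, -0.09, 0.0, -0.016], [1.0, -0.016, -0.092, 0.001, -0.016], [1.0, -0.012, -0.093, 0.0, -0.016]]
[[1.0, -0.007, -0.093, 0.001, -0.017], [1.0, -0.002, -0.093, 0.0, -0.016], [1.0, 0.002, -0.093, 0.001, -0.016], [1.0, 0.007, -0.093, 0.0, -0.016], [1.0, 0.012, -0.092, 0.001, -0.017], [1.0, 0.017, -0.092, 0.0, -0.016], [1.0, 0.022, -0.091, 0.001, -0.016], [1.0, 0.025, -0.089, 0.0, -0.016]]
```

{"op": "carry_out", "data": {
  "commands": [
    [1,-0.026,-0.039,0,-0.008],
    [1,-0.025,-0.039,0,-0.008],
    [1,-0.048,-0.08,0,-0.016],
    [1,-0.043,-0.082,0,-0.017],
    [1,-0.039,-0.085,0,-0.016],
    [1,-0.035,-0.087,0,-0.016],
    [1,-0.03,-0.088,0,-0.016],
    [1,-0.026,-0.09,0,-0.017],
    [1,-0.021,-0.09,0,-0.016],
    [1,-0.016,-0.092,0,-0.016]
  ]
}}

```text
clock: 20.68
ee_pos: [0.3359, -0.1261, 0.0707]
tcp_rot: [-3.141, -0.0, -0.095]
force: [-0.1, 0.7, -4.9]
width: 0.0227
grasp_force: 109.0
```

```bash
python3 - <<'E'
from h import *
st();plan([331.8,80.8,70,20.6],9,1)
E
```

```text
20.68 [ 335.9 -126.1   70.7] [-1.7999e+02 -1.0000e-02 -5.4700e+00] w 0.0227 g 109.0 F [-0.1  0.7 -4.9]
from [ 335.9 -126.1   70.7   -5.5] to [331.8  80.8  70.   20.6]
[[1.0, -0.011, -0.091, 0.0, -0.016], [1.0, -0.006, -0.092, 0.001, -0.016], [1.0, -0.001, -0.092, -0.0, -0.016], [1.0, 0.003, -0.092, 0.0, -0.016], [1.0, 0.008, -0.092, 0.0, -0.016], [1.0, 0.013, -0.091, 0.001, -0.017], [1.0, 0.017, -0.09, 0.0, -0.016], [1.0, 0.022, -0.089, 0.0, -0.016], [1.0, 0.026, -0.088, 0.001, -0.016]]
```

{"op": "carry_out", "data": {
  "commands": [
    [1,-0.011,-0.091,0,-0.016],
    [1,-0.006,-0.092,0,-0.016],
    [1,-0.001,-0.092,0,-0.016],
    [1,0.003,-0.092,0,-0.016],
    [1,0.008,-0.092,0,-0.016],
    [1,0.013,-0.091,0,-0.017],
    [1,0.017,-0.09,0,-0.016],
    [1,0.022,-0.08,0,-0.016],
    [1,0.013,-0.04,0,-0.008],
    [1,0.013,-0.04,0,-0.008]
  ]
}}

```text
clock: 21.92
ee_pos: [0.3337, 0.0752, 0.0708]
tcp_rot: [3.141, -0.0, 0.358]
force: [-0.2, -0.5, -3.7]
width: 0.0228
grasp_force: 109.0
```

```bash
python3 - <<'E'
from h import *
st();p=snap('top'); print([r[1:] for r in rectz(p,cv2.inRange(hsv(p),(0,150,60),(13,255,255)),.053,60)])
s=manip.sense(); a=s['tcp_rot'][2]; print('blade',s['ee_pos'][:2]*1000+165*np.array([np.cos(a),np.sin(a)]))
plan([509.6,147.7,70.5,20.6],9,1)
E
```

```text
21.93 [333.7  75.2  70.8] [179.97  -0.    20.51] w 0.0228 g 109.0 F [-0.2 -0.5 -3.7]
[(490.3, 132.4, 52.6, 51.9, 22.9), (809.8, -617.4, 165.3, 78.6, 22.3)]
blade [488.30794109 134.03741047]
from [333.8  76.1  70.8  20.6] to [509.6 147.7  70.5  20.6]
[[1.0, 0.084, -0.002, 0.0, -0.0], [1.0, 0.085, -0.003, 0.0, -0.0], [1.0, 0.084, -0.002, 0.0, -0.0], [1.0, 0.084, -0.002, 0.0, -0.0], [1.0, 0.085, -0.003, 0.001, -0.0], [1.0, 0.084, -0.002, -0.0, -0.0], [1.0, 0.084, -0.003, -0.0, -0.0], [1.0, 0.085, -0.002, -0.0, -0.0], [1.0, 0.084, -0.002, 0.0, -0.0]]
```

{"op": "carry_out", "data": {
  "commands": [
    [1,0.04,-0.01,0,0],
    [1,0.08,-0.01,0,0],
    [1,0.085,0,0,0],
    [1,0.085,0,0,0],
    [1,0.085,0,0,0],
    [1,0.085,0,0,0],
    [1,0.085,0,0,0],
    [1,0.085,0,0,0],
    [1,0.085,0,0,0],
    [1,0.043,0,0,0]
  ]
}}

```text
clock: 23.22
ee_pos: [0.5116, 0.1451, 0.0703]
tcp_rot: [3.141, 0.0, 0.355]
force: [0.0, -0.6, -4.0]
width: 0.023
grasp_force: 109.1
```

{"op": "carry_out", "data": {
  "commands": [
    [1,0,0,0.02,0],
    [1,0,0,0.026,0],
    [1,0,0,0.018,0],
    [1,0,0,0.016,0],
    [1,0,0,0.014,0],
    [1,0,0,0,0]
  ]
}}

```text
clock: 23.98
ee_pos: [0.5102, 0.1452, 0.0474]
tcp_rot: [3.141, -0.0, 0.356]
force: [-0.5, 0.1, -1.3]
width: 0.0227
grasp_force: 109.2
```

```bash
python3 - <<'E'
from h import *
st()
s=manip.sense(); a=s['tcp_rot'][2]; print('blade',s['ee_pos'][:2]*1000+165*np.array([np.cos(a),np.sin(a)]),'want',637.6+26.4,276-70.2)
E
```

```text
23.98 [510.2 145.2  47.4] [ 1.7999e+02 -2.0000e-02  2.0380e+01] w 0.0227 g 109.2 F [-0.5  0.1 -1.3]
blade [664.8639157 202.6706699] want 664.0 205.8
```

{"op": "carry_out", "data": {
  "commands": [
    [1,-0.03,0,0,0],
    [1,-0.06,0,0,0],
    [1,-0.08,0,0,0],
    [1,-0.09,0,0,0],
    [1,-0.1,0,0,0],
    [1,-0.1,0,0,0],
    [1,-0.1,0,0,0],
    [1,-0.1,0,0,0],
    [1,-0.1,0,0,0],
    [1,0,0,0,0]
  ]
}}

```text
clock: 25.22
ee_pos: [0.33, 0.0786, 0.0468]
tcp_rot: [3.141, 0.0, 0.355]
force: [-0.2, -1.0, -2.6]
width: 0.0227
grasp_force: 109.3
```

```bash
python3 - <<'E'
from h import *
st();p=snap('scene'); b=[637.6,276,20.6]
q=snap('top'); print(rectz(q,cv2.inRange(hsv(q),(0,150,60),(13,255,255)),.02,20))
print('mat',rectz(q,cv2.inRange(hsv(q),(0,0,0),(180,255,40)),0,300))
k=6;x0,y0=300,125
im=cv2.resize(p['image'][y0:y0+95,x0:x0+130,::-1],None,fx=k,fy=k,interpolation=cv2.INTER_CUBIC)
for Y in(75,-75):
  pts=np.array([(proj(p,bayT(c,b))-[x0,y0])*k for c in [(-50,Y-50,35),(50,Y-50,35),(50,Y+50,35),(-50,Y+50,35)]],int)
  cv2.polylines(im,[pts],True,(0,255,0),1)
cv2.imwrite('pics/s9.png',im)
E
```

```text
25.23 [330.   78.6  46.8] [1.7999e+02 2.0000e-02 2.0340e+01] w 0.0227 g 109.3 F [-0.2 -1.  -2.6]
[((357, 109, 39, 44), 820.3, -627.0, 168.4, 80.0, 22.3)]
mat [((129, 223, 121, 161), 209.8, 67.8, 383.9, 552.8, 85.4), ((414, 125, 98, 259), 381.0, -907.0, 357.1, 944.6, 83.0), ((39, 65, 30, 41), 1037.6, 589.7, 163.4, 110.1, 2.7), ((47, 23, 29, 45), 1188.7, 580.9, 199.8, 87.5, 39.0), ((0, 0, 37, 95), 1199.9, 739.8, 406.8, 135.7, 5.3)]
```

View pics/s9.png

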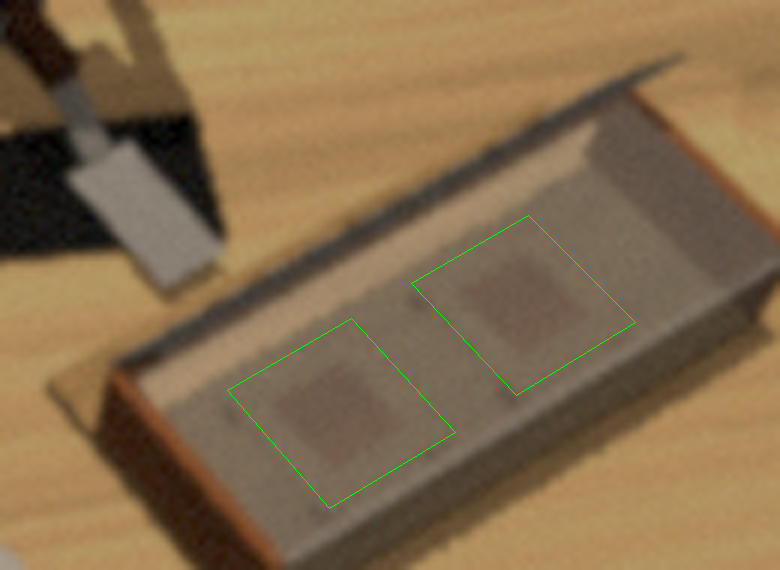

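Both trivets stand inside the bay, insets centred in their outlines at (335,410) and (520,300). Now I put the lifter back at the pose I took it from, (424.7,-37.4), yaw 85°.

```bash
python3 - <<'E'
from h import *
c=plan([330,78.6,80,20.4],1,1)
c=plan([424.7,-37.4,80,85],9,1,c)
E
```

```text
from [332.2  79.   47.6  20.4] to [330.   78.6  80.   20.4]
[[1.0, -0.009, -0.001, -0.13, -0.0]]
from [330.   78.5  80.1  20.4] to [424.7 -37.4  80.   85. ]
[[1.0, 0.022, 0.063, 0.0, -0.04], [1.0, 0.013, 0.065, 0.0, -0.04], [1.0, 0.005, 0.066, 0.0, -0.04], [1.0, -0.003, 0.067, 0.0, -0.04], [1.0, -0.011, 0.065, 0.0, -0.04], [1.0, -0.02, 0.064, 0.0, -0.039], [1.0, -0.027, 0.061, 0.0, -0.04], [1.0, -0.035, 0.056, 0.0, -0.04], [1.0, -0.041, 0.053, 0.0, -0.04]]
```

{"op": "carry_out", "data": {
  "commands": [
    [1,-0.009,0,-0.13,0],
    [1,0.022,0.063,0,-0.04],
    [1,0.013,0.065,0,-0.04],
    [1,0.005,0.066,0,-0.04],
    [1,-0.003,0.067,0,-0.04],
    [1,-0.011,0.065,0,-0.04],
    [1,-0.02,0.064,0,-0.039],
    [1,-0.027,0.061,0,-0.04],
    [1,-0.035,0.056,0,-0.04],
    [1,-0.041,0.053,0,-0.04]
  ]
}}

```text
clock: 26.58
ee_pos: [0.426, -0.0381, 0.0798]
tcp_rot: [3.141, 0.0, 1.488]
force: [0.1, 0.6, -2.2]
width: 0.0225
grasp_force: 109.2
```

{"op": "carry_out", "data": {
  "commands": [
    [1,0,0,0.06,0],
    [1,0,0,0.06,0],
    [1,0,0,0,0]
  ]
}}

```text
clock: 26.95
ee_pos: [0.4225, -0.0366, 0.0472]
tcp_rot: [-3.136, -0.001, 1.483]
force: [0.2, 0.0, -3.4]
width: 0.022
grasp_force: 109.3
```

```bash
python3 - <<'E'
from h import *
st(); plan([424.7,-37.4,27.5,85],4,1)
w=snap('wrist'); print(rectz(w,cv2.inRange(hsv(w),(0,0,0),(180,255,35)),0,300))
E
```

```text
26.95 [422.5 -36.6  47.2] [-1.7968e+02 -5.0000e-02  8.4980e+01] w 0.022 g 109.3 F [ 0.2  0.  -3.4]
from [422.5 -36.6  47.2  85. ] to [424.7 -37.4  27.5  85. ]
[[1.0, -0.001, 0.002, 0.02, -0.0], [1.0, -0.0, 0.002, 0.019, -0.0], [1.0, -0.001, 0.003, 0.02, -0.0], [1.0, -0.0, 0.002, 0.02, -0.0]]
[((28, 256, 457, 128), 414.1, -113.3, 106.4, 337.4, 85.3), ((166, 145, 58, 75), 388.4, -9.1, 45.9, 31.0, 85.4), ((282, 0, 91, 237), 462.4, 15.3, 129.8, 44.6, 85.4), ((153, 0, 76, 31), 399.6, 80.8, 10.8, 38.7, 74.6)]
```

{"op": "carry_out", "data": {
  "commands": [
    [1,-0.001,0.004,0.03,0],
    [1,0,0.003,0.024,0],
    [1,0,0.002,0.014,0],
    [1,0,0,0.01,0],
    [1,0,0,0,0]
  ]
}}

```text
clock: 27.62
ee_pos: [0.4269, -0.038, 0.0301]
tcp_rot: [-3.141, 0.0, 1.483]
force: [0.2, -0.4, -2.6]
width: 0.0225
grasp_force: 109.3
```

```bash
python3 -c "
from h import *
st()"
```

```text
27.62 [426.9 -38.   30.1] [-179.98    0.     85.  ] w 0.0225 g 109.3 F [ 0.2 -0.4 -2.6]
```

{"op": "carry_out", "data": {
  "commands": [
    [1,0.001,-0.005,0.006,0],
    [1,0,0,0.003,0],
    [1,0,0,0,0],
    [1,0,0,0,0]
  ]
}}

```text
clock: 28.12
ee_pos: [0.4259, -0.0377, 0.0281]
tcp_rot: [3.141, 0.0, 1.483]
force: [-1.2, -0.6, -2.7]
width: 0.0226
grasp_force: 109.3
```

{"op": "carry_out", "data": {
  "commands": [
    [0.7,0,0,0,0],
    [0.4,0,0,0,0],
    [0,0,0,0,0],
    [0,0,0,0,0],
    [0,0,0,0,0],
    [0,0,0,-0.1,0],
    [0,0,0,-0.2,0],
    [0,0,0,-0.2,0],
    [0,0,0,-0.2,0],
    [0,0,0,0,0]
  ]
}}

```text
clock: 29.38
ee_pos: [0.4284, -0.0382, 0.2084]
tcp_rot: [3.131, 0.002, 1.484]
force: [0.6, -1.1, 0.2]
width: 0.0859
grasp_force: 0.0
```

```bash
python3 - <<'E'
from h import *
st(); w=snap('wrist','w10'); h=hsv(w)
print(rectz(w,cv2.inRange(h,(0,150,30),(13,255,255)),.06,300))
print(rectz(w,cv2.inRange(h,(0,0,0),(180,255,35)),0,300))
E
```

```text
29.38 [428.4 -38.2 208.4] [1.7939e+02 9.0000e-02 8.5000e+01] w 0.0859 g 0.0 F [ 0.6 -1.1  0.2]
[((231, 99, 44, 140), 427.4, -36.7, 128.6, 39.9, 83.6), ((470, 16, 42, 27), 623.9, 62.1, 31.7, 15.2, 10.5)]
[((194, 373, 126, 11), 404.7, -342.1, 17.9, 171.2, 84.3), ((351, 262, 161, 122), 646.0, -279.9, 189.8, 236.8, 84.3), ((0, 262, 162, 122), 180.4, -234.0, 188.3, 227.3, 84.3), ((191, 0, 119, 248), 427.2, -15.7, 254.5, 108.6, 85.1)]
```

View pics/w10.png

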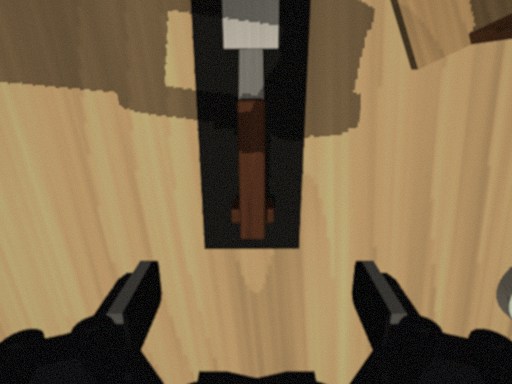

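The lifter lies back on its mat as before: handle (232–275, 99–239), mat edge at row 248. Next I shut the flap, closing the fingers and getting behind it from above.

```bash
python3 - <<'E'
from h import *
c=plan([637.6,276,235,20.6],10,1)
E
```

```text
from [427.  -37.9 205.4  85. ] to [637.6 276.  235.   20.6]
[[1.0, 0.132, 0.073, -0.012, 0.036], [1.0, 0.14, 0.057, -0.012, 0.036], [1.0, 0.146, 0.042, -0.012, 0.035], [1.0, 0.149, 0.025, -0.011, 0.036], [1.0, 0.151, 0.008, -0.012, 0.036], [1.0, 0.151, -0.008, -0.012, 0.036], [1.0, 0.149, -0.026, -0.012, 0.035], [1.0, 0.145, -0.042, -0.012, 0.036], [1.0, 0.139, -0.058, -0.012, 0.036], [1.0, 0.133, -0.074, -0.011, 0.036]]
```

{"op": "carry_out", "data": {
  "commands": [
    [1,0.132,0.073,-0.06,0.036],
    [1,0.14,0.057,-0.06,0.036],
    [1,0.146,0.042,0,0.035],
    [1,0.149,0.025,0,0.036],
    [1,0.151,0.008,0,0.036],
    [1,0.151,-0.008,0,0.036],
    [1,0.149,-0.026,0,0.035],
    [1,0.145,-0.042,0,0.036],
    [1,0.139,-0.058,0,0.036],
    [1,0.133,-0.074,0,0.036]
  ],
  "force": 40
}}

```text
clock: 30.68
ee_pos: [0.6364, 0.2771, 0.2301]
tcp_rot: [3.141, 0.004, 0.355]
force: [-0.1, -0.6, -0.1]
width: 0.0
grasp_force: 0.0
```

```bash
python3 - <<'E'
from h import *
st(); c=plan([637.6,276,125,20.6],4,1)
c=plan(np.array(bayT((-60,0,125),[637.6,276,20.6]))*1000 if 0 else [*(np.array(bayT((-60,0,125),[637.6,276,20.6]))*1000),20.6],4,1,c)
E
```

```text
30.68 [636.4 277.1 230.1] [179.99   0.26  20.34] w 0.0 g 0.0 F [-0.1 -0.6 -0.1]
from [636.4 277.1 230.1  20.3] to [637.6 276.  125.   20.6]
[[1.0, 0.001, 0.001, 0.105, -0.0], [1.0, 0.0, 0.002, 0.105, -0.001], [1.0, 0.001, 0.001, 0.105, -0.0], [1.0, 0.001, 0.002, 0.105, -0.0]]
from [637.6 275.9 125.1  20.5] to [581.4 254.9 125.   20.6]
[[1.0, -0.06, -0.0, 0.0, -0.0], [1.0, -0.06, -0.0, 0.0, -0.0], [1.0, -0.06, -0.0, 0.0, -0.0], [1.0, -0.06, -0.0, 0.0, -0.0]]
```

{"op": "carry_out", "data": {
  "commands": [
    [1,0,0,0.12,0],
    [1,0,0,0.12,0],
    [1,0,0,0.1,0],
    [1,0,0,0.06,0],
    [1,0,0,0,0],
    [1,-0.05,0,0,0],
    [1,-0.05,0,0,0],
    [1,-0.05,0,0,0]
  ]
}}

```text
clock: 31.68
ee_pos: [0.6014, 0.2631, 0.1343]
tcp_rot: [3.141, -0.003, 0.359]
force: [0.7, 0.4, 0.4]
width: 0.0004
grasp_force: 0.3
```

{"op": "carry_out", "data": {
  "commands": [
    [1,-0.05,0,0,0],
    [1,-0.05,0,0,0],
    [1,-0.05,0,0,0],
    [1,-0.05,0,0,0],
    [1,-0.04,0,0,0],
    [1,-0.04,0,0,0],
    [1,0,0,0,0]
  ]
}}

```text
clock: 32.55
ee_pos: [0.5353, 0.2384, 0.1332]
tcp_rot: [3.142, -0.0, 0.359]
force: [-0.1, 0.2, 0.2]
width: -0.0
grasp_force: 0.0
```

```bash
python3 - <<'E'
from h import *
st(); b=[637.6,276,20.6]
s=manip.sense()['ee_pos'][:2]*1000-[637.6,276]; a=np.radians(20.6); print('bay x',s@[np.cos(a),np.sin(a)])
p=snap('scene'); k=5; im=cv2.resize(p['image'][110:230,290:440,::-1],None,fx=k,fy=k); cv2.imwrite('pics/f11.png',im)
E
```

```text
32.55 [535.3 238.4 133.2] [ 1.800e+02 -1.000e-02  2.056e+01] w -0.0 g 0.0 F [-0.1  0.2  0.2]
bay x -108.96442455318942
```

View pics/f11.png

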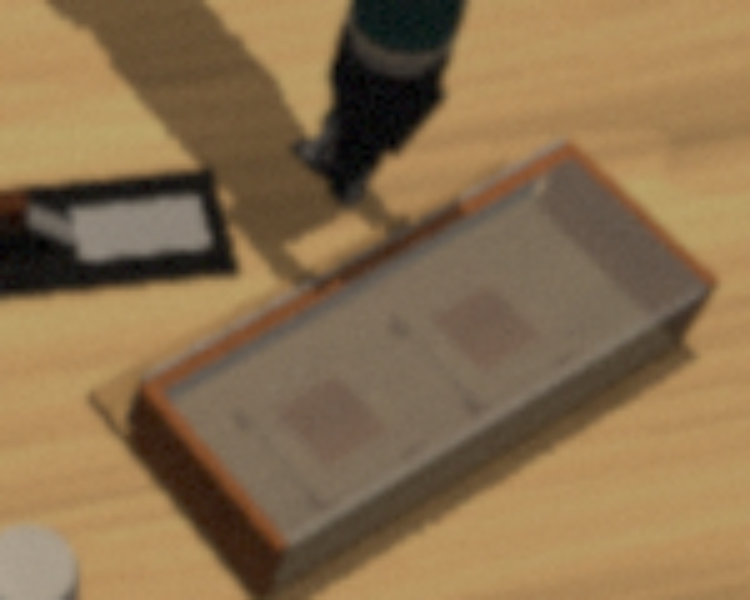

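The flap has fallen and appears shut; both trivets are inside. I retreat upward and do a final check, including for any knock.

{"op": "carry_out", "data": {
  "commands": [
    [1,0,0,-0.12,0],
    [1,0,0,-0.2,0],
    [1,-0.1,0,-0.1,0],
    [1,-0.2,0,0,0],
    [1,-0.2,0,0,0],
    [1,-0.2,0,0,0],
    [1,-0.2,0,0,0],
    [1,0,0,0,0],
    [1,0,0,0,0]
  ]
}}

```text
clock: 33.72
ee_pos: [0.326, 0.1598, 0.2385]
tcp_rot: [3.141, -0.002, 0.359]
force: [-0.1, 0.3, -0.0]
width: 0.0
grasp_force: 0.0
```

```bash
python3 - <<'E'
from h import *
st(); q=snap('top'); p=snap('scene'); k=2
for n,x in(('top',q),('scene',p)): print(n,[(np.round(d['rect']).tolist(),round(d['conf'],2)) for t in('lifter','mat','flap','trivet1') for d in manip.search_frame(x,t)])
A=cv2.resize(q['image'][120:290,50:300,::-1],(400,272),interpolation=cv2.INTER_CUBIC); B=cv2.resize(p['image'][110:280,230:480,::-1],(400,272),interpolation=cv2.INTER_CUBIC)
cv2.imwrite('pics/f12.png',np.hstack([A,B]))
E
```

```text
33.73 [326.  159.8 238.5] [ 1.7999e+02 -1.1000e-01  2.0550e+01] w 0.0 g 0.0 F [-0.1  0.3 -0. ]
top [([160.0, 232.0, 239.0, 250.0], 0.78), ([157.0, 223.0, 252.0, 259.0], 0.96), ([80.0, 182.0, 191.0, 228.0], 0.59)]
scene [([266.0, 146.0, 333.0, 165.0], 0.87), ([254.0, 144.0, 335.0, 174.0], 0.95), ([118.0, 174.0, 150.0, 201.0], 0.65)]
```

View pics/f12.png

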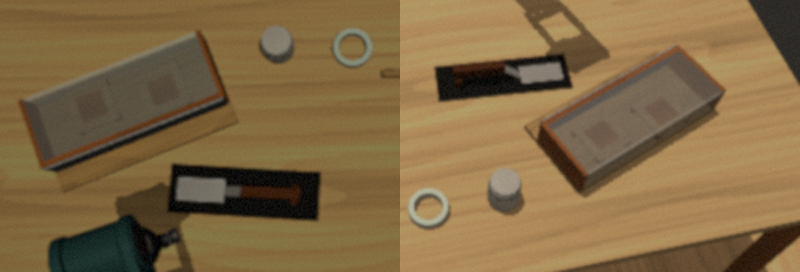

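The flap shows as the dark strip hanging under the front edge, and the lifter is on its mat. I let it settle for 1 s and check the flap's lower edge against the prediction for shut.

{"op": "carry_out", "data": {
  "commands": [
    [1,0,0,0,0],
    [1,0,0,0,0],
    [1,0,0,0,0],
    [1,0,0,0,0],
    [1,0,0,0,0],
    [1,0,0,0,0],
    [1,0,0,0,0],
    [1,0,0,0,0]
  ]
}}

```text
clock: 35.22
ee_pos: [0.3252, 0.1595, 0.238]
tcp_rot: [3.141, 0.0, 0.359]
force: [-0.1, 0.4, -0.4]
width: 0.0004
grasp_force: 0.0
```

```bash
python3 - <<'E'
from h import *
b=[637.6,276,20.6]; q=snap('top'); g=cv2.cvtColor(q['image'],cv2.COLOR_RGB2GRAY)
k=6;x0,y0=60,165
im=cv2.resize(q['image'][y0:y0+85,x0:x0+130,::-1],None,fx=k,fy=k,interpolation=cv2.INTER_CUBIC)
for th,c in((0,(0,255,0)),(.25,(0,0,255))):
    P=[(-83-72*np.sin(th),Y,88-72*np.cos(th)) for Y in(-205,205)]
    a,e=[tuple(((proj(q,bayT(v,b))-[x0,y0]+.5)*k).astype(int).tolist()) for v in P]; cv2.line(im,a,e,c,1)
cv2.imwrite('pics/f13.png',im)
E
```

```text
(no output)
```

View pics/f13.png

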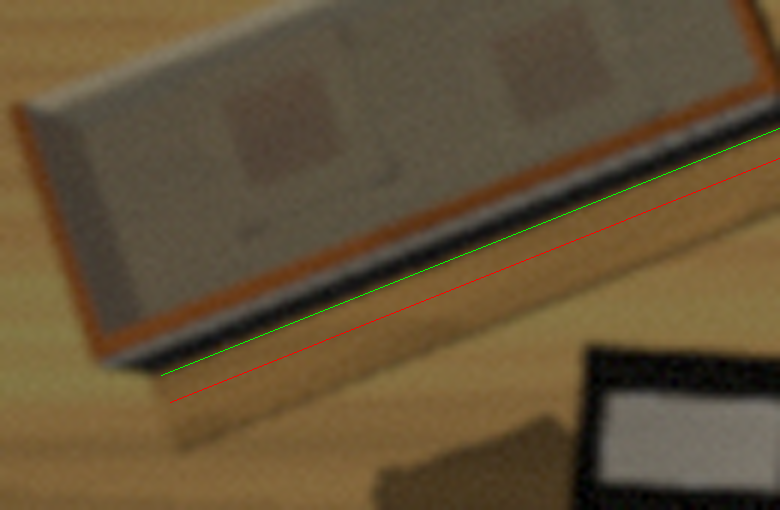

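The flap's lower edge lies on the green "shut" line, both trivets are inside, and the lifter is in place. I hand in the job.

```bash
python3 -c "
from h import *
print(manip.finish_job())"
```

```text
the job is handed in; nothing more can be done
None
```

Job handed in at about 35 s: both wooden trivets on the bench stand flat inside the drying bay, the lifter is back on its mat, and the flap is shut; I never reached for the turquoise look-alike, tin, tape or brush.

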